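Hold the inspection torch on a hardness dimple under the tilted camera microscope

TASK

Draw the black inspection torch with the orange tail band out of its bore in the light grey tool stand, turn it to a slant and hold it up so that its lens aims straight at the dimple in the round steel test block under the camera microscope: lens about 80 mm from the dimple, torch straight opposite the microscope's tilted head and square (at right angles) to the head's line of sight. Do not touch the microscope or the test block, and leave the other tools and blocks where they are. Finish while still holding the torch steady in the air, aimed at the dimple; do not put it down.

Things in the scene. Friction and masses are not known exactly. Their poses are not given: they have to be found in the camera images.
- torch: Black round torch, 130 mm long, about 140 g, orange band near the tail. Origin: centre of the lens face; z axis from lens to tail, beam along -z. Head 28 mm diameter to z = 34 mm, plain tube 25 mm from 40 to 120 mm, tail cap 22 mm above. Starts upright, lens down, in one bore of the stand: lens 10 mm above the bench, top 75 mm standing out. Yaw means nothing (round)
- torch_tail (a point): Centre of the torch's tail end, 130 mm from the lens along the torch's z axis
- rack: Light grey tool stand, a fixed drilled block 70 mm (x) by 190 mm (y) by 65 mm high. Origin: centre of its underside. Three upright bores, 30 mm diameter, 55 mm deep (floor 10 mm above the bench), in a row along its y axis at y = -60, 0 and +60 mm; the torch and two other tools stand in them, in any order
- pen_microscope: Bystander in another bore of the tool stand: blue and white pocket microscope, 122 mm long, 28 mm at the foot, 25 mm tube. Origin: centre of its foot
- impact_probe: Bystander in another bore of the tool stand: bare steel rebound hardness probe, 121 mm long, 28 mm at the foot. Origin: centre of its foot
- scope: Microscope stand, fixed, beige. Origin: on the bench under the centre of the stage. Base x -95 to +95, y -170 to +90 mm, 30 mm high; black round stage 110 mm wide, top at 38 mm. The swinging column's bearing is at the -y end, 90 mm high. The head tilts towards +x; the -x side, towards the robot, is open: the torch has to come from there
- head (a joint): Tilt of the microscope's head (rad) about an axis parallel to the stand's y through the dimple: 0 = looks straight down, positive = leaned towards the stand's +x. Starts at 0.8 to 1.0 and stays (stiff hinge). From the dimple, the line of sight runs along (sin tilt, 0, cos tilt) of the stand's frame
- scope_lens (a point): Centre of the microscope's front lens, 95 mm from the dimple; its z axis is the line of sight, from the dimple up into the head. The head is a barrel up to 48 mm wide, from 95 to 258 mm from the dimple; its column runs beside it, at y = -110 to -133 mm of the stand
- test_block: Round steel test block, 60 mm diameter, 14 mm high, lying loose at the centre of the stage. Origin: centre of its underside
- dimple (a point): The dimple: dark spot 6 mm wide at the centre of the test block's top face, 52 mm above the bench
- spare_block: Bystander: loose square steel block 45 x 45 x 18 mm on the bench before the microscope. Origin: centre of its underside
Mind the look-alikes: they are no part of the job. Leave any pink or yellow look-alike of the torch alone.

How it is judged:
By the outcome, as a careful person would: the job done as asked, in the order asked, and still so for the second after the job is handed in, while the arm keeps its last pose, push and grip.
It also fails if it takes over 35 s, if anything falls off the work surface, if the arm or the gripper's body presses on something with over 40 N, if the wrist force passes 120 N, or if a joint passes its speed limit or range.

ROBOT

A 6-joint arm with a two-finger parallel gripper is mounted at the origin on the work surface. World frame = base frame: x ahead of the robot, y to its left, z up, the work surface at z = 0. Lengths are in mm, angles in rad, forces in N, time in s.
With the tool pointing down it reaches from about 350 to 875 mm from the base axis. Payload 4.2 kg.
Tool frame: the origin (TCP) lies at the very end of the fingers, on their centre line; the grasp point (between the pads) lies 19 mm behind it; z points along the fingers, y is the direction in which the jaws open and shut (so a half turn about z gives the same grasp; the last joint's range is limited). The gripper opens to 85 mm and grips with 20 to 120 N. Pads are 22 mm wide; open, the fingers measure 114 mm over their backs; the gripper's body (76 mm by 85 mm) begins 54 mm behind the grasp point. The pads swing forward as they close: fully open they stand 13 mm farther back than shut.
Start: joints at [-0.869, 0.385, 0.008, 0, -1.194, -0.259], TCP at [267.806, -564.694, 231.312] pointing down, gripper open.
Joint ranges: [-3.14, 3.14], [-1.21, 2.06], [-1.07, 1.41], [-3.16, 2.05], [-2.99, -0.16], [-3.1, 3.1]. Speed limits (rad/s): [2.79, 2.79, 3.14, 3.14, 3.14, 3.14].

INTERFACE

Orientations are given as a unit quaternion [x, y, z, w].
In Python, from bench import arm, optics, job gives the robot as it stands.
- The arm moves only by the tool send_rows, never from a script. Its argument "steps" is a list that holds one entry, the list of rows, each a list of 5 numbers: the shift along the tool's x, y, z in cm, then the turn about the tool's z in rad, then the opening, from 0 (shut) to 1 (fully open). A call has 1 to 10 rows; each row shifts and turns the pose as measured when the row begins, along the tool's axes as they then stand; what a row does not reach is not made up. A row lasts 1/12 s, in which the tool goes at most 41.7 mm and 7.16 degrees, less where a joint would pass 70% of its speed; a pose out of reach is approached as far as the arm can. A call with a gripper value outside its range is refused whole. The fingers move at their own pace and stop on an object; the grip force is fixed at half the most. Time passes only in rows, so rows that do not move let the fingers close. It gives the time, the measured TCP pose, the force and the opening at its end, in the units of the state.
- arm.read_state(): the state, without advancing time (a new reading comes with each control period).
- optics.get_image(name): name is "scene" or "top" or "wrist"; returns (picture, depth): 420x560x3 uint8, blue, green, red; 420x560 float32, mm along the optical axis (not along the pixel's ray), 0 where there is no reading.
- optics.get_calibration(name): a dict with "K" (3x3 intrinsics, pixels), "rvec" (rotation vector, rad) and "tvec" (3), from world to camera coordinates, as OpenCV has them; the wrist camera has in their place "hand_eye" (4x4, takes a point from camera to tool coordinates, whose origin is the TCP and whose axes are the flange's). Camera axes: x right, y down, z forward; pixel columns grow to the right and rows downward; lengths in mm; the calibration is good to about 2 mm. A picture is of the moment at which its call begins: read the wrist's pose just before it. get_calibration takes no time and is no camera call.
- job.job_done(): hands the job in, once; it reports no verdict.
The state is a dict: "clock": time; "joints": joint angles; "joint_vel": joint speeds; "joint_efforts": joint torques, N m; "position": TCP position; "ee_rot": TCP orientation; "contact_force": force on the tool from outside, world axes, zero at the start; "wrist_torque": the same for the moment, N m; "gripper_width": finger opening in mm.
Only numpy, scipy, OpenCV 4.12 (cv2) and the standard library are available. Lean on these libraries where they do the work, as an engineer would, in place of code of your own. Each camera call takes 0.05 s, during which the arm holds its last target. There are 200 camera calls.

## Working session

There is one attempt and no reset: what is moved stays moved. The work goes in short steps, Python scripts to look and compute and a tool call to move; the robot and the scene stay as the last step left them, time stands still between calls to the robot, and variables do not carry over. Pictures are saved under pics/ and viewed, about 8 in all and at most 12, crops included, and the job is handed in when it is done.

Besides the shell and the picture viewer there is one more tool, called after ">>>" in YAML: its name, and indented under it one key for each argument. send_rows: Moves the arm, as the interface text tells. Its arguments: {"type":"object","properties":{"steps":{"type":"array","items":{"type":"array","items":{"type":"array","items":{"type":"number"}}}}},"required":["steps"]}

```bash
ls -la; mkdir -p pics
cat > h.py <<'E'
import numpy as np, cv2
from scipy.spatial.transform import Rotation as R
from bench import arm, optics, job
def cam(name):
    c=optics.get_calibration(name); K=np.array(c['K'],float)
    if name=='wrist':
        s=arm.read_state(); T=np.eye(4); T[:3,:3]=R.from_quat(s['ee_rot']).as_matrix(); T[:3,3]=s['position']
        M=np.linalg.inv(T@np.array(c['hand_eye']))
    else:
        M=np.eye(4); M[:3,:3]=cv2.Rodrigues(np.array(c['rvec'],float))[0]; M[:3,3]=np.ravel(c['tvec'])
    return K,M
def grab(name,f=None):
    K,M=cam(name); im,d=optics.get_image(name)
    if f: cv2.imwrite(f'pics/{f}.png',im)
    return K,M,im,d
def plane(K,M,uv,z):
    uv=np.atleast_2d(uv).astype(float); r=np.c_[uv,np.ones(len(uv))]@np.linalg.inv(K).T@M[:3,:3]
    o=-M[:3,:3].T@M[:3,3]; return o+r*((z-o[2])/r[:,2])[:,None]
def pts(K,M,d):
    v,u=np.mgrid[:d.shape[0],:d.shape[1]]; P=np.dstack([u*d,v*d,d])@np.linalg.inv(K).T
    return (P-M[:3,3])@M[:3,:3]
def proj(K,M,P):
    q=(np.atleast_2d(P)@M[:3,:3].T+M[:3,3])@K.T; return q[:,:2]/q[:,2:]
E
python3 - <<'E'
from h import *
s=arm.read_state(); print(s); print(R.from_quat(s['ee_rot']).as_matrix().round(3))
print(np.array(optics.get_calibration('wrist')['hand_eye']).round(3))
A=[grab(n)[2] for n in ('scene','top')]
for n in ('scene','top'):
    K,M=cam(n); print(n,K.round(1).tolist(),(-M[:3,:3].T@M[:3,3]).round())
cv2.imwrite('pics/a0.png',A[0]);cv2.imwrite('pics/a1.png',A[1])
E
```

```text
total 12
drwxr-xr-x  3 agent agent 4096 Dec  4 23:55 .
drwxr-xr-x 23 root  root  4096 Dec  4 23:55 ..
drwxr-xr-x  2 agent agent 4096 Dec  4 23:55 pics
{'clock': 0.0, 'joints': array([-8.69398664e-01,  3.85561079e-01,  6.63783369e-03, -4.92713900e-04,
       -1.19398616e+00, -2.58549062e-01]), 'joint_vel': array([ 0.00041496, -0.00217832, -0.00215383,  0.00040845, -0.00032515,
       -0.00027084]), 'joint_efforts': array([ 2.09646664e-04, -3.92289054e+01,  1.88397521e+01,  4.18601140e+00,
       -4.64769983e-03, -1.83976636e-05]), 'position': array([ 267.56489086, -564.19535507,  230.22447577]), 'ee_rot': array([-2.19530572e-01,  9.75605022e-01,  1.04288803e-03, -2.84757469e-04]), 'contact_force': array([-0.62544665, -0.19904617, -1.41539037]), 'wrist_torque': array([-0.00044644, -0.00476452,  0.01760205]), 'gripper_width': 85.7738617779029}
[[-0.904 -0.428 -0.001]
 [-0.428  0.904  0.002]
 [ 0.     0.002 -1.   ]]
[[-0.00000e+00 -9.47000e-01 -3.22000e-01  8.19470e+01]
 [ 1.00000e+00  0.00000e+00 -1.00000e-03 -2.93000e-01]
 [ 1.00000e-03 -3.22000e-01  9.47000e-01 -1.41518e+02]
 [ 0.00000e+00  0.00000e+00  0.00000e+00  1.00000e+00]]
scene [[437.1, 0.0, 279.7], [0.0, 437.1, 206.8], [0.0, 0.0, 1.0]] [987. 434. 574.]
top [[545.7, 0.0, 276.3], [0.0, 545.7, 208.4], [0.0, 0.0, 1.0]] [ 333.   39. 1292.]
```

View pics/a0.png

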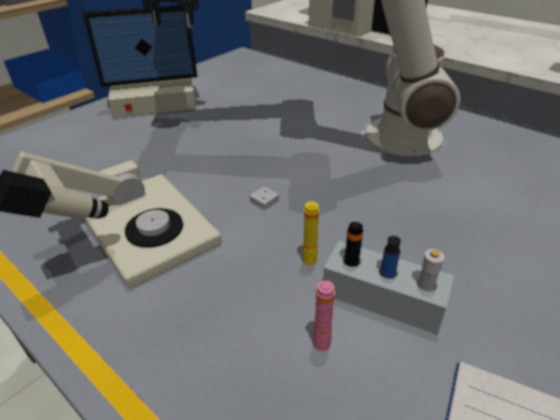

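View pics/a1.png

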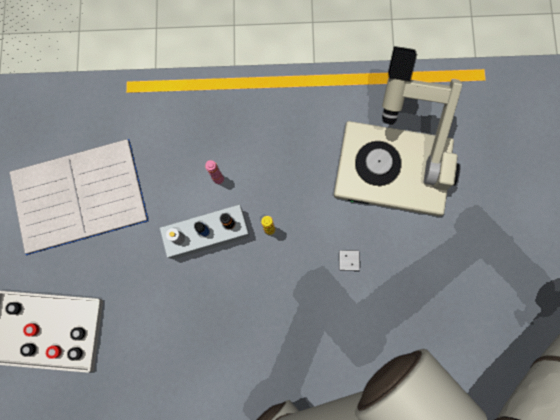

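Run:
```python
from h import *
K,M,im,d=grab('top'); P=pts(K,M,d)
print('torch px plane140',plane(K,M,[[227,220]],140).round(1))
# rack: points z 55..75
def show(n,m):
    q=P[m]; print(n,m.sum(),q.mean(0).round(1) if m.any() else '')
    return q
X,Y,Z=P[...,0],P[...,1],P[...,2]; v,u=np.mgrid[:420,:560]
box=(u>150)&(u<255)&(v>195)&(v<265)
q=show('rack',box&(abs(Z-65)<6)&(d>0)); print(cv2.minAreaRect(q[:,:2].astype(np.float32)))
q=show('torch',(abs(u-227)<14)&(abs(v-220)<14)&(Z>115)); print(np.median(q,0))
# block top
g=cv2.cvtColor(im,cv2.COLOR_BGR2GRAY); b2=(abs(u-378)<30)&(abs(v-161)<30)
m=(b2&(g>110)&(abs(Z-52)<8)).astype(np.uint8); n,l,s,c=cv2.connectedComponentsWithStats(m)
i=1+np.argmax(s[1:,4]); print('block',s[i],c[i],plane(K,M,c[i],52).round(1))
# stage black disc
m=(b2*0+((abs(u-378)<30)&(abs(v-161)<30)&(g<60))).astype(np.uint8); pp=plane(K,M,np.argwhere(m)[:,::-1],38); print('stage',cv2.minEnclosingCircle(pp[:,:2].astype(np.float32)))
# base
m=(abs(Z-30)<5)&(u>325)&(u<470)&(v>110)&(v<225)&(d>0); q=show('base',m); print(cv2.minAreaRect(q[:,:2].astype(np.float32)))
# spare block
m=(abs(Z-18)<6)&(abs(u-349)<16)&(abs(v-260)<16); q=show('spare',m)
# cloud of head
Ks,Ms,ims,ds=grab('scene'); Ps=pts(Ks,Ms,ds)
np.savez('c.npz',P=P,im=im,Ps=Ps,ims=ims)
A=cv2.resize(im[185:270,150:290],None,fx=4,fy=4); B=cv2.resize(im[40:220,325:475],None,fx=3,fy=3)
C=cv2.resize(ims[150:280,0:230],None,fx=2.5,fy=2.5)
D=cv2.resize(ims[190:330,290:470],None,fx=2.2,fy=2.2)
o=np.zeros((600,800,3),np.uint8)
for I,(y,x) in ((cv2.resize(A,(400,243)),(0,0)),(cv2.resize(B,(300,360)),(0,420)),(cv2.resize(C,(400,226)),(370,400)),(cv2.resize(D,(390,303)),(260,0))):
    o[y:y+I.shape[0],x:x+I.shape[1]]=I
cv2.imwrite('pics/b.png',o)
```

```text
torch px plane140 [[527.8 181.9 140. ]]
rack 1944 [515.8 243.3  66.1]
((517.8810424804688, 245.4362030029297), (71.28622436523438, 190.45472717285156), 14.732523918151855)
torch 123 [529.8 184.5 145.6]
[530.11556482 185.42290472 138.94947305]
block [366 149  26  25 499] [378.77955912 160.99398798] [[ 672.7 -163.5   52. ]]
stage ((671.664306640625, -163.61512756347656), 53.244686126708984)
base 5517 [ 657.9 -194.7   30.3]
((662.3051147460938, -202.1914825439453), (259.4366760253906, 194.36898803710938), 78.1119384765625)
spare 361 [446.  -87.4  18.6]
```

View pics/b.png

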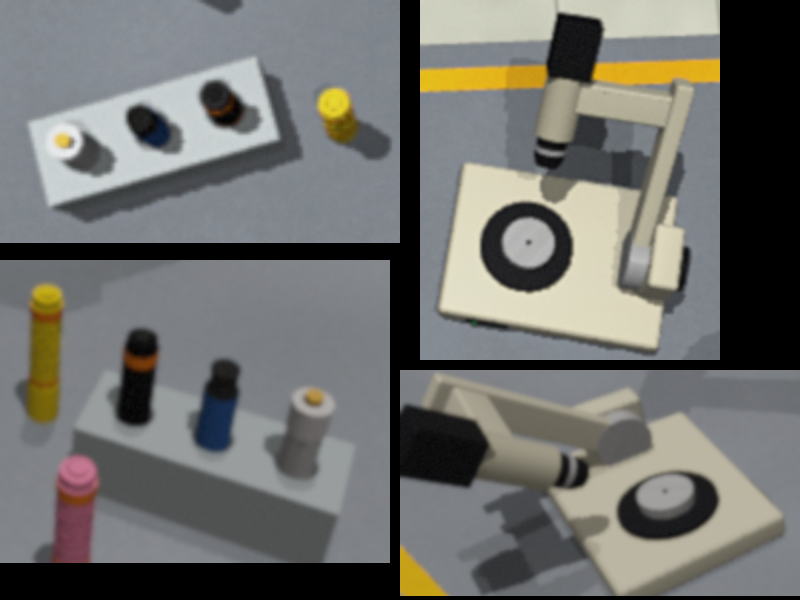

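>>> send_rows:
  steps:
    - [[-2.8, 2.83, 0, 0, 1], [-2.8, 2.83, 0, 0, 1], [-2.8, 2.83, 0, 0, 1], [-2.8, 2.83, 0, 0, 1], [-2.8, 2.83, 0, 0, 1], [-2.8, 2.83, 0, 0, 1], [-2.8, 2.83, 0, 0, 1], [-2.8, 2.83, 0, 0, 1], [-2.8, 2.83, 0, 0, 1], [-2.8, 2.83, 0, 0, 1]]

```text
clock: 1.03
position: [401.8, -180.1, 226.6]
ee_rot: [-0.212, 0.977, 0.002, -0.001]
contact_force: [1.3, 0.4, -0.7]
gripper_width: 85.2
```

```bash
cat > head.py <<'E'
from h import *
from scipy.optimize import least_squares
c=np.load('c.npz'); D=np.array([672.5,-163.5,52])
def ax(a,t): return np.array([np.sin(t)*np.cos(a),np.sin(t)*np.sin(a),np.cos(t)])
out=[]
for Pn in ('P','Ps','both'):
    Q=np.vstack([c[k].reshape(-1,3) for k in (('P','Ps') if Pn=='both' else (Pn,))])-D
    a,t=-.21,.9
    for lo,hi in ((130,195),)*4:
        n=ax(a,t); s=Q@n; yv=np.array([-np.sin(a),np.cos(a),0]); r=np.linalg.norm(Q-s[:,None]*n,axis=1)
        m=(s>lo)&(s<hi)&(r<34)&(Q@yv>-22)
        q=Q[m]; f=lambda p:np.linalg.norm(q-(q@ax(*p[:2]))[:,None]*ax(*p[:2]),axis=1)-p[2]
        o=least_squares(f,[a,t,24],loss='soft_l1'); a,t=o.x[:2]
    print(Pn,m.sum(),o.x.round(3),'rms',np.sqrt((f(o.x)**2).mean()).round(2))
E
python3 head.py
```

```text
P 609 [-0.215  0.899 21.987] rms 2.13
Ps 1138 [-0.241  0.9   21.636] rms 1.14
both 1756 [-0.233  0.896 21.048] rms 1.86
```

>>> send_rows:
  steps:
    - [[-2.7, 2.8, 0, -0.06, 1], [-2.8, 2.7, 0, 0, 1], [-2.7, 2.8, 0, 0, 1], [-2.7, 2.8, 0, 0, 1], [-2.7, 2.8, 0, 0, 1], [-2.7, 2.8, 0, 0, 1], [-2.7, 2.8, 0, 0, 1], [-2.7, 2.7, 0, 0, 1], [-2.3, 2.2, 0, 0, 1], [0, 0, 0, -0.12, 1]]

```text
clock: 1.87
position: [502.3, 171.6, 229.1]
ee_rot: [-0.306, 0.952, 0.002, 0.002]
contact_force: [1.1, -0.4, 0.8]
gripper_width: 85.5
```

>>> send_rows:
  steps:
    - [[0, 0, 0, -0.125, 1], [0, 0, 0, -0.125, 1], [0, 0, 0, -0.125, 1], [0, 0, 0, -0.125, 1], [0, 0, 0, -0.125, 1], [0, 0, 0, -0.125, 1], [0, 0, 0, -0.125, 1], [0, 0, 0, -0.125, 1], [0, 0, 0, -0.125, 1], [0, 0, 0, -0.07, 1]]

```text
clock: 2.7
position: [500.9, 175.7, 225.8]
ee_rot: [0.79, -0.613, -0.002, -0.0]
contact_force: [0.1, -0.1, -0.1]
gripper_width: 85.3
```

```bash
cat > st.py <<'E'
from h import *
s=arm.read_state(); m=R.from_quat(s['ee_rot']).as_matrix()
print(s['clock'],s['joints'].round(3)); print(s['position'].round(1)); print(m.round(4)); print(s['contact_force'].round(1),s['wrist_torque'].round(2),s['gripper_width'])
E
cat > look.py <<'E'
from h import *
import sys
K,M,im,d=grab('wrist',sys.argv[1])
E
python3 st.py; python3 look.py w1
```

```text
2.7 [ 0.64   0.23  -0.227 -0.005 -1.114 -0.387]
[500.9 175.7 225.8]
[[ 0.2481 -0.9687 -0.0037]
 [-0.9687 -0.2482  0.0033]
 [-0.0041  0.0027 -1.    ]]
[ 0.1 -0.1 -0.1] [-0.01 -0.04  0.01] 85.26864400090606
```

View pics/w1.png

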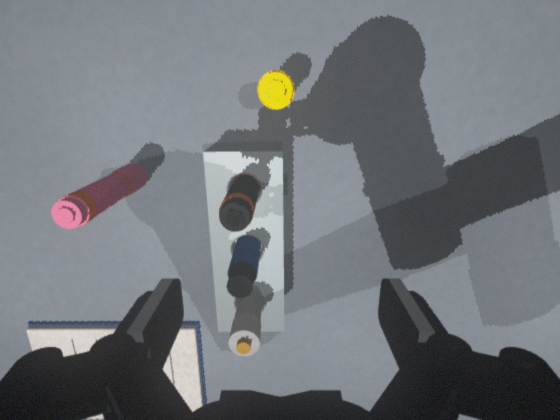

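Run:
```python
from h import *
K,M,im,d=grab('wrist'); P=pts(K,M,d)
v,u=np.mgrid[:420,:560]
m=(abs(u-240)<25)&(abs(v-205)<30)&(P[...,2]>132); q=P[m]
print(m.sum(),q.mean(0).round(1),q.min(0).round(1),q.max(0).round(1))
# tail circle via top-most mask
b=m.astype(np.uint8); (cx,cy),r=cv2.minEnclosingCircle(np.argwhere(b)[:,::-1].astype(np.float32)); t=plane(K,M,[[cx,cy]],140)[0]; print(cx,cy,r,t.round(1))
# tube orange band centre
hsv=cv2.cvtColor(im,cv2.COLOR_BGR2HSV); o=(hsv[...,0]<18)&(hsv[...,1]>140)&(abs(u-240)<25)&(abs(v-205)<30); q=P[o]; print('band',o.sum(),q.mean(0).round(1))
# rack top outline
m=(abs(P[...,2]-65)<5)&(u>195)&(u<292)&(v>130)&(v<340); rr=cv2.minAreaRect(P[m][:,:2].astype(np.float32)); print(rr)
s=arm.read_state(); mm=R.from_quat(s['ee_rot']).as_matrix(); print('delta tool',(mm.T@(np.r_[t[:2],94]-s['position'])).round(1))
```

```text
780 [533.2 181.7 140.2] [522.6  95.1 132. ] [544.4 195.1 366.9]
242.5 206.5 27.72193145751953 [529.3 173.6 140. ]
band 0 [nan nan nan]
((517.9083862304688, 242.1182861328125), (70.15898895263672, 191.02488708496094), 15.043426513671875)
delta tool [  9.4 -27.4 131.7]<stdin>:9: RuntimeWarning: Mean of empty slice.
  ret = um.true_divide(
```

>>> send_rows:
  steps:
    - [[0, -3.4, 0, 0, 1], [0, 0, 0, 0, 1], [0, 0, 3, 0, 1], [0, 0, 3, 0, 1], [0, 0, 0, 0, 1]]

```text
clock: 3.22
position: [535.4, 184.6, 163.8]
ee_rot: [0.785, -0.62, -0.002, -0.001]
contact_force: [-1.1, -0.0, -0.6]
gripper_width: 85.6
```

Run:
```python
from h import *
K,M,im,d=grab('wrist','w2'); P=pts(K,M,d); s=arm.read_state(); mm=R.from_quat(s['ee_rot']).as_matrix()
v,u=np.mgrid[:420,:560]
m=(P[...,2]>70)&(P[...,2]<150)&(np.hypot(P[...,0]-533.5,P[...,1]-184.2)<22); q=P[m]
print(s['position'],mm.round(3).tolist())
for lo,hi in ((75,95),(95,115),(115,130),(137,143)):
    k=q[(q[:,2]>lo)&(q[:,2]<hi)]; L=(k-s['position'])@mm; print(lo,len(k),k.mean(0).round(1),'tool x,y range',L[:,:2].min(0).round(1),L[:,:2].max(0).round(1))
```

```text
[536.89632802 185.0764813  166.59278047] [[0.233, -0.973, 0.002], [-0.973, -0.232, 0.005], [-0.005, -0.003, -1.0]]
75 317 [536.1 174.2  85.6] tool x,y range [ 1.8 -8.6] [13.6 16.3]
95 402 [536.2 174.1 105.6] tool x,y range [ 1.7 -8.7] [13.6 16.4]
115 571 [535.8 175.3 125.2] tool x,y range [-3.5 -8.9] [13.8 16.4]
137 725 [533.5 183.3 138.2] tool x,y range [-10.4  -7.1] [11.8 14.5]
```

>>> send_rows:
  steps:
    - [[0.1, 0.4, 2.4, 0, 1], [0, 0, 2.4, 0, 1], [0, 0, 2.2, 0, 1], [0, 0, 0, 0, 1], [0, 0, 0, 0, 1]]

```text
clock: 3.68
position: [540.0, 186.6, 104.7]
ee_rot: [0.784, -0.62, 0.004, -0.01]
contact_force: [-0.1, 0.6, 0.6]
gripper_width: 85.4
```

```bash
python3 st.py
```

```text
3.6833 [ 0.617  0.408 -0.309  0.002 -0.834 -0.386]
[540.  186.6 104.7]
[[ 0.2304 -0.9729  0.0174]
 [-0.9731 -0.2302  0.0106]
 [-0.0063 -0.0194 -0.9998]]
[-0.1  0.6  0.6] [ 0.02 -0.   -0.01] 85.37680200806265
```

>>> send_rows:
  steps:
    - [[0, 0.6, 0.6, 0, 1], [0, 0, 0.2, 0, 1], [0, 0, 0, 0, 1]]

```text
clock: 3.93
position: [536.7, 186.8, 101.6]
ee_rot: [0.784, -0.62, 0.005, -0.014]
contact_force: [0.1, 0.4, 0.8]
gripper_width: 85.3
```

```bash
python3 st.py
```

```text
3.9333 [ 0.622  0.404 -0.327  0.004 -0.811 -0.392]
[536.7 186.8 101.6]
[[ 0.2305 -0.9727  0.0254]
 [-0.973  -0.2302  0.0148]
 [-0.0086 -0.0281 -0.9996]]
[0.1 0.4 0.8] [-0.03  0.   -0.02] 85.31385641262932
```

>>> send_rows:
  steps:
    - [[0, 0.3, 0.9, 0, 1], [0, 0, 0, 0, 0], [0, 0, 0, 0, 0], [0, 0, 0, 0, 0], [0, 0, 0, 0, 0], [0, 0, 0, 0, 0], [0, 0, 0, 0, 0]]

```text
clock: 4.52
position: [534.0, 186.6, 94.8]
ee_rot: [0.784, -0.62, 0.006, -0.015]
contact_force: [-2.8, -0.3, 2.8]
gripper_width: 24.0
```

```bash
python3 st.py
```

```text
4.5167 [ 0.624  0.407 -0.343  0.004 -0.789 -0.395]
[534.  186.6  94.8]
[[ 0.2305 -0.9727  0.0277]
 [-0.973  -0.2301  0.0163]
 [-0.0095 -0.0307 -0.9995]]
[-2.8 -0.3  2.8] [-0.11  1.16 -0.01] 24.002087340051517
```

>>> send_rows:
  steps:
    - [[0, -0.04, -1.2, 0, 0], [0, -0.07, -2.2, 0, 0], [0, -0.08, -2.5, 0, 0], [0, -0.08, -2.5, 0, 0], [0, -0.08, -2.5, 0, 0], [0, -0.08, -2.5, 0, 0], [0, 0, -3, 0, 0], [0, 0, 0, 0, 0]]

```text
clock: 5.18
position: [533.5, 184.7, 261.2]
ee_rot: [0.784, -0.621, 0.005, -0.013]
contact_force: [1.1, 0.2, 0.1]
gripper_width: 23.7
```

```bash
python3 st.py
```

```text
5.1833 [ 0.621  0.248 -0.114  0.002 -1.181 -0.391]
[533.5 184.7 261.2]
[[ 0.229  -0.9732  0.023 ]
 [-0.9734 -0.2287  0.0143]
 [-0.0087 -0.0256 -0.9996]]
[1.1 0.2 0.1] [ 0.07 -0.14  0.05] 23.72508203126233
```

>>> send_rows:
  steps:
    - [[2.5, 0.6, -2.5, 0, 0], [3.4, 0.8, -2, 0, 0], [3.4, 0.8, -2, 0, 0], [3.4, 0.8, -2, 0, 0], [3.4, 0.8, -2, 0, 0], [3.4, 0.8, -2, 0, 0], [3.4, 0.8, -2, 0, 0], [3.4, 0.8, -2, 0, 0], [3.4, 0.8, -2, 0, 0], [3.4, 0.8, -1, 0, 0]]

```text
clock: 6.02
position: [529.1, -165.4, 454.4]
ee_rot: [0.788, -0.616, 0.004, -0.013]
contact_force: [1.3, -0.2, -0.9]
gripper_width: 24.0
```

```bash
python3 st.py
```

```text
6.0167 [-0.02   0.187  0.28  -0.016 -1.641  0.262]
[ 529.1 -165.4  454.4]
[[ 0.241  -0.9702  0.023 ]
 [-0.9705 -0.2407  0.0158]
 [-0.0098 -0.0261 -0.9996]]
[ 1.3 -0.2 -0.9] [-0.   -0.11  0.02] 23.958593350686808
```

>>> send_rows:
  steps:
    - [[3.4, 0.8, 0, 0, 0], [3.2, 0.2, 0, 0, 0], [3.2, -0.5, 0, 0, 0], [1.8, -3.5, 0, 0, 0], [1.8, -3.5, 0, 0, 0], [1.8, -3.5, 0, 0, 0], [1.8, -3.5, 0, 0, 0], [1.8, -3.5, 0, 0, 0], [1.8, -3.5, 0, 0, 0], [1.8, -3.5, 0, 0, 0]]

```text
clock: 6.85
position: [762.7, -326.0, 433.7]
ee_rot: [0.783, -0.622, 0.018, -0.016]
contact_force: [1.6, 0.5, -6.7]
gripper_width: 23.4
```

```bash
python3 st.py
```

```text
6.85 [-0.215  0.878  1.405 -0.015 -2.05   0.436]
[ 762.7 -326.   433.7]
[[ 0.2259 -0.9729  0.0484]
 [-0.9741 -0.2261  0.0026]
 [ 0.0084 -0.0477 -0.9988]]
[ 1.6  0.5 -6.7] [ 0.17  0.07 -0.02] 23.40218278537878
```

>>> send_rows:
  steps:
    - [[1.8, -3.5, 0, 0, 0], [1.8, -3.5, 0, 0, 0], [1.8, -3.5, 0, 0, 0], [1.8, -3.5, 0, 0, 0]]

```text
clock: 7.18
position: [832.0, -328.8, 364.5]
ee_rot: [0.781, -0.622, 0.051, -0.022]
contact_force: [0.6, 0.4, -2.5]
gripper_width: 23.6
```

```bash
python3 st.py
```

```text
7.1833 [-0.194  0.968  1.405  0.008 -1.898  0.424]
[ 832.  -328.8  364.5]
[[ 0.2221 -0.9692  0.1065]
 [-0.9736 -0.2262 -0.0286]
 [ 0.0518 -0.0974 -0.9939]]
[ 0.6  0.4 -2.5] [ 0.11  0.26 -0.01] 23.556640108648345
```

>>> send_rows:
  steps:
    - [[1.3, -2.8, -2.5, 0, 0], [1.3, -2.8, -2.5, 0, 0], [1.3, -2.8, -2.5, 0, 0], [1.3, -2.8, -2.5, 0, 0], [1.3, -2.8, -2.5, 0, 0]]

```text
clock: 7.6
position: [842.6, -305.7, 418.5]
ee_rot: [0.778, -0.619, 0.102, -0.034]
contact_force: [0.7, -0.2, -1.3]
gripper_width: 23.2
```

```bash
python3 st.py
```

```text
7.6 [-0.155  0.917  1.408  0.043 -1.849  0.397]
[ 842.6 -305.7  418.5]
[[ 0.2123 -0.9562  0.2014]
 [-0.9702 -0.2309 -0.0737]
 [ 0.117  -0.1797 -0.9767]]
[ 0.7 -0.2 -1.3] [0.14 0.37 0.07] 23.194495372555323
```

>>> send_rows:
  steps:
    - [[0.7, -3.4, -2.2, 0, 0], [0.7, -3.4, -2.2, 0, 0], [0.7, -3.4, -2.2, 0, 0], [0.7, -3.4, -2.2, 0, 0], [0.7, -3.4, -2.2, 0, 0], [0.7, -3.4, -2.2, 0, 0]]

```text
clock: 8.1
position: [860.2, -237.4, 505.5]
ee_rot: [0.767, -0.612, 0.181, -0.061]
contact_force: [-0.0, 0.0, -2.3]
gripper_width: 23.5
```

```bash
python3 st.py
```

```text
8.1 [-0.053  0.837  1.407  0.112 -1.771  0.32 ]
[ 860.2 -237.4  505.5]
[[ 0.1853 -0.9176  0.3517]
 [-0.9615 -0.2432 -0.1281]
 [ 0.2031 -0.3144 -0.9273]]
[-0.   0.  -2.3] [0.32 0.84 0.02] 23.51881039116941
```

>>> send_rows:
  steps:
    - [[0.8, -1.3, -3.7, 0, 0], [0.8, -1.3, -3.7, 0, 0], [0.8, -1.3, -3.7, 0, 0], [0.8, -1.3, -3.7, 0, 0]]

```text
clock: 8.43
position: [800.6, -210.6, 603.1]
ee_rot: [0.765, -0.605, 0.208, -0.071]
contact_force: [0.3, 0.6, -0.9]
gripper_width: 23.7
```

```bash
python3 st.py
```

```text
8.4333 [-0.014  0.718  1.407  0.144 -1.835  0.314]
[ 800.6 -210.6  603.1]
[[ 0.1802 -0.8967  0.4042]
 [-0.9555 -0.2572 -0.1444]
 [ 0.2335 -0.3602 -0.9032]]
[ 0.3  0.6 -0.9] [ 0.32  0.91 -0.02] 23.73609676942164
```

>>> send_rows:
  steps:
    - [[-4, -0.4, 0.6, 0, 0], [-4, -0.4, 0.6, 0, 0], [-4, -0.4, 0.6, 0, 0], [-4, -0.4, 0.6, 0, 0], [-4, -0.4, 0.6, 0, 0], [-4, -0.4, 0.6, 0, 0], [1.2, -3.7, -1.3, 0, 0], [1.2, -3.7, -1.3, 0, 0], [1.2, -3.7, -1.3, 0, 0]]

```text
clock: 9.18
position: [838.0, 16.1, 578.8]
ee_rot: [0.766, -0.603, 0.215, -0.062]
contact_force: [2.5, 0.4, 1.4]
gripper_width: 23.5
```

```bash
python3 st.py
```

```text
9.1833 [ 0.305  0.703  1.243  0.286 -1.745  0.034]
[838.   16.1 578.8]
[[ 0.1797 -0.8969  0.4041]
 [-0.9502 -0.2645 -0.1646]
 [ 0.2545 -0.3544 -0.8998]]
[2.5 0.4 1.4] [0.4  0.53 0.05] 23.52960519438939
```

>>> send_rows:
  steps:
    - [[0.9, -3.7, -1.4, 0, 0], [0.9, -3.7, -1.4, 0, 0], [0.9, -3.7, -1.4, 0, 0], [0.9, -3.7, -1.4, 0, 0], [0.9, -3.7, -1.4, 0, 0], [0.9, -3.7, -1.4, 0, 0]]

```text
clock: 9.68
position: [871.2, 34.5, 609.4]
ee_rot: [0.757, -0.585, 0.273, -0.097]
contact_force: [-0.7, 0.3, -2.3]
gripper_width: 23.6
```

```bash
python3 st.py
```

```text
9.6833 [ 0.331  0.775  1.408  0.345 -1.706  0.059]
[871.2  34.5 609.4]
[[ 0.1657 -0.8335  0.527 ]
 [-0.9391 -0.2965 -0.1737]
 [ 0.301  -0.4662 -0.8319]]
[-0.7  0.3 -2.3] [ 0.44  1.3  -0.01] 23.618144262373924
```

>>> send_rows:
  steps:
    - [[-4.1, -0.5, -0.2, 0, 0], [-4.1, -0.5, -0.2, 0, 0], [-4.1, -0.5, -0.2, 0, 0], [-4.1, -0.5, -0.2, 0, 0], [-4.1, -0.5, -0.2, 0, 0], [0.3, -3.9, -0.8, 0, 0], [0.3, -3.9, -0.8, 0, 0], [0.3, -3.9, -0.8, 0, 0]]

```text
clock: 10.35
position: [844.9, 235.5, 625.9]
ee_rot: [0.749, -0.575, 0.3, -0.136]
contact_force: [1.9, 1.6, -3.6]
gripper_width: 23.5
```

```bash
python3 st.py
```

```text
10.35 [ 0.594  0.789  1.394  0.475 -1.669 -0.16 ]
[844.9 235.5 625.9]
[[ 0.1598 -0.7793  0.6059]
 [-0.9428 -0.3025 -0.1403]
 [ 0.2927 -0.5488 -0.783 ]]
[ 1.9  1.6 -3.6] [0.57 1.49 0.2 ] 23.503880369476423
```

>>> send_rows:
  steps:
    - [[0.8, 2.5, 0.5, 0, 0], [1.2, 3.8, 0.8, 0, 0], [1.2, 3.8, 0.8, 0, 0], [1.2, 3.8, 0.8, 0, 0], [1.2, 3.8, 0.8, 0, 0], [1.2, 3.8, 0.8, 0, 0], [1.2, 3.8, 0.8, 0, 0], [1.2, 3.8, 0.8, 0, 0], [1.2, 3.8, 0.8, 0, 0], [1.2, 3.8, 0.8, 0, 0]]

```text
clock: 11.18
position: [686.1, 52.6, 497.0]
ee_rot: [0.737, -0.579, 0.311, -0.159]
contact_force: [1.3, -1.1, -0.6]
gripper_width: 23.6
```

```bash
python3 st.py
```

```text
11.1833 [ 0.453  0.096 -0.102  0.553 -0.848 -0.475]
[686.1  52.6 497. ]
[[ 0.1358 -0.7541  0.6425]
 [-0.9523 -0.2782 -0.1252]
 [ 0.2732 -0.5949 -0.756 ]]
[ 1.3 -1.1 -0.6] [ 0.25  1.41 -0.05] 23.562473858789684
```

>>> send_rows:
  steps:
    - [[0.7, 2.8, 0.6, 0, 0], [0.7, 2.8, 0.6, 0, 0], [0.7, 2.8, 0.6, 0, 0], [0.7, 2.8, 0.6, 0, 0], [0.7, 2.8, 0.6, 0, 0], [0.7, 2.8, 0.6, 0, 0], [0.7, 2.8, 0.6, 0, 0], [0.7, 2.8, 0.6, 0, 0], [0.7, 2.8, 0.6, 0, 0], [0.7, 2.8, 0.6, 0, 0]]

```text
clock: 12.02
position: [514.1, -110.5, 340.5]
ee_rot: [0.716, -0.58, 0.336, -0.196]
contact_force: [19.4, 26.1, 5.7]
gripper_width: 23.3
```

```bash
python3 st.py
```

```text
12.0167 [ 0.033 -0.195 -0.887  0.988 -0.159 -0.752]
[ 514.1 -110.5  340.5]
[[ 0.1009 -0.6989  0.7081]
 [-0.9621 -0.2497 -0.1093]
 [ 0.2531 -0.6702 -0.6976]]
[19.4 26.1  5.7] [ 4.88 -3.24  5.38] 23.294548839785968
```

>>> send_rows:
  steps:
    - [[0, -0.5, -0.5, 0, 0], [0, 0, 0, 0, 0]]

```text
clock: 12.18
position: [503.5, -119.1, 343.8]
ee_rot: [0.711, -0.587, 0.337, -0.19]
contact_force: [1.1, -0.1, 0.2]
gripper_width: 23.8
```

```bash
python3 st.py
cat > fk.py <<'E'
import numpy as np
from scipy.optimize import least_squares
from scipy.spatial.transform import Rotation as R
J=np.array([[-.8694,.3856,.0066,-.0005,-1.194,-.2585],[.64,.23,-.227,-.005,-1.114,-.387],[.617,.408,-.309,.002,-.834,-.386],[.622,.404,-.327,.004,-.811,-.392],[.624,.407,-.343,.004,-.789,-.395],[.621,.248,-.114,.002,-1.181,-.391],[-.02,.187,.28,-.016,-1.641,.262],[-.215,.878,1.405,-.015,-2.05,.436],[-.194,.968,1.405,.008,-1.898,.424],[-.155,.917,1.408,.043,-1.849,.397],[-.053,.837,1.407,.112,-1.771,.32],[-.014,.718,1.407,.144,-1.835,.314],[.305,.703,1.243,.286,-1.745,.034],[.331,.775,1.408,.345,-1.706,.059],[.594,.789,1.394,.475,-1.669,-.16],[.453,.096,-.102,.553,-.848,-.475],[.033,-.195,-.887,.988,-.159,-.752]])
X=np.array([[267.6,-564.2,230.2],[500.9,175.7,225.8],[540,186.6,104.7],[536.7,186.8,101.6],[534,186.6,94.8],[533.5,184.7,261.2],[529.1,-165.4,454.4],[762.7,-326,433.7],[832,-328.8,364.5],[842.6,-305.7,418.5],[860.2,-237.4,505.5],[800.6,-210.6,603.1],[838,16.1,578.8],[871.2,34.5,609.4],[844.9,235.5,625.9],[686.1,52.6,497],[514.1,-110.5,340.5]])
Z=np.array([[-.001,.002,-1],[-.0037,.0033,-1],[.0174,.0106,-.9998],[.0254,.0148,-.9996],[.0277,.0163,-.9995],[.023,.0143,-.9996],[.023,.0158,-.9996],[.0484,.0026,-.9988],[.1065,-.0286,-.9939],[.2014,-.0737,-.9767],[.3517,-.1281,-.9273],[.4042,-.1444,-.9032],[.4041,-.1646,-.8998],[.527,-.1737,-.8319],[.6059,-.1403,-.783],[.6425,-.1252,-.756],[.7081,-.1093,-.6976]])
def zdir(j):
    # forearm along x, depressed by j2-j3 (rot +y), roll j4 about x, bend -j5 (down for j4=0)
    return (R.from_euler('z',j[0])*R.from_euler('y',j[1]-j[2])*R.from_euler('x',S4*j[3])*R.from_euler('y',-j[4])).apply([1,0,0])
def fk(p,j):
    a,L2,L3,dl,h,Lt,off=p; f=j[1]-j[2]+dl
    W=np.array([a+L2*np.sin(j[1])+L3*np.cos(f),-off,h+L2*np.cos(j[1])-L3*np.sin(f)])
    return R.from_euler('z',j[0]).apply(W)+Lt*zdir(j)
for S4 in (1,-1):
    e=np.array([zdir(j) for j in J])-Z; print(S4,np.abs(e).max(0).round(3))
    if np.abs(e).max()<.05: break
res=lambda p:np.ravel([fk(p,j)-x for j,x in zip(J,X)])
o=least_squares(res,[0,400,400,0,300,250,159],loss='soft_l1'); p=o.x
if __name__=='__main__':
    print(p.round(2)); print(res(p).reshape(-1,3).round(1))
E
python3 fk.py
```

```text
12.1833 [ 0.052 -0.215 -0.88   0.921 -0.205 -0.704]
[ 503.5 -119.1  343.8]
[[ 0.084  -0.7071  0.7021]
 [-0.9627 -0.2394 -0.126 ]
 [ 0.2572 -0.6654 -0.7008]]
[ 1.1 -0.1  0.2] [0.38 1.33 0.1 ] 23.757145947415534
1 [0.51  0.754 0.001]
-1 [0.001 0.001 0.001]
[-7.3500e+00  5.5412e+02  4.3181e+02 -2.0000e-02  1.7472e+02  3.0021e+02
  1.5921e+02]
[[   0.6    0.2    4.2]
 [   1.9    1.8    3.7]
 [  -0.5    0.4   -0.2]
 [  -0.5    0.6   -0.8]
 [  -0.6    0.2   -0.7]
 [   1.2    1.4    3.9]
 [  -0.5    0.4   11.4]
 [ -11.1    3.    18. ]
 [  -9.1    2.5   14.7]
 [  -6.2    1.3    9.5]
 [  -0.    -0.6    0.5]
 [   4.6   -1.5   -2.7]
 [  16.1   -1.6  -23.7]
 [  24.2   -1.5  -27.7]
 [  36.8    3.   -45. ]
 [  -0.5  -27.5  -76.1]
 [ -74.3  -74.  -101.8]]
```

```bash
cat > fk2.py <<'E'
from fk import J,X,np,R,least_squares
J=np.vstack([J,[.052,-.215,-.88,.921,-.205,-.704]]); X=np.vstack([X,[503.5,-119.1,343.8]])
E=R.from_euler
def rots(j):
    r1=E('z',j[0]); r2=r1*E('y',j[1]); r3=r2*E('y',-j[2]); r4=r3*E('x',-j[3]); r5=r4*E('y',-j[4]); return r1,r2,r3,r4,r5
def row(j):
    r=[q.as_matrix() for q in rots(j)]
    # base x,y ; base z ; upper x,z ; fore x,z ; after j4 y,z ; tool x,z(,y dependent on roll excluded)
    return np.hstack([r[0],r[1][:,[0,2]],r[2][:,[0,2]],r[3][:,[1,2]],r[4][:,[0,2]]])
A=np.vstack([row(j) for j in J]); lam=1e-3
p=np.linalg.lstsq(np.vstack([A,np.eye(A.shape[1])*.05]),np.r_[X.ravel(),np.zeros(A.shape[1])],rcond=None)[0]
fk=lambda j:row(j)@p
zdir=lambda j:rots(j)[4].apply([1,0,0])
lo=np.array([-3.14,-1.21,-1.07,-3.16,-2.99]);hi=np.array([3.14,2.06,1.41,2.05,-.16])
def ik(x,z,j0,w=300):
    f=lambda j:np.r_[fk(j)-x,w*(zdir(j)-z)]
    o=least_squares(f,np.clip(j0,lo+1e-3,hi-1e-3),bounds=(lo,hi)); return o.x,np.abs(f(o.x)).max()
if __name__=='__main__':
    print(p.round(1)); print((A@p-X.ravel()).reshape(-1,3).round(1))
    D=np.array([672.5,-163.5,52])
    for t,az in ((.9,-.225),(.85,-.225),(.9,-.15),(.8,-.225)):
        a=np.array([np.cos(t)*np.cos(az),np.cos(t)*np.sin(az),-np.sin(t)])
        for back in (165,200,285):
            for j4 in (.8,1.5,-.5,-1.5,-2.6): print(t,az,back,j4,*[np.round(q,3) for q in ik(D-back*a,a,np.array([.0,0.,-.8,j4,-.3]))])
E
python3 fk2.py
```

```text
1 [0.51  0.754 0.001]
-1 [0.001 0.001 0.001]
[   3.1   -0.8  161.8   -1.6  560.7  419.5    1.4 -158.9   -2.9  295.3
    2.7]
[[ 0.1 -0.1 -0.3]
 [ 0.8  0.4 -0.2]
 [-0.2 -0.1  0.7]
 [-0.1  0.3  0.6]
 [-0.2 -0.1  0.9]
 [ 0.6  0.4 -0.3]
 [ 1.  -0.2 -1.6]
 [ 0.3  0.   0.2]
 [-0.3  0.3  0.6]
 [-0.1  0.   0.2]
 [-0.4  0.   0.2]
 [-0.1 -0.1 -0.5]
 [-0.1 -0.   0.1]
 [-0.4 -0.1  0.2]
 [-0.2 -0.5 -0.6]
 [-0.3 -0.1 -0.7]
 [-0.3 -0.1  0.5]
 [-0.1  0.1 -0.2]]
0.9 -0.225 165 0.8 [ 0.027  0.147 -0.728  0.524 -0.16 ] 22.938
0.9 -0.225 165 1.5 [ 0.027  0.147 -0.728  0.524 -0.16 ] 22.939
0.9 -0.225 165 -0.5 [ 0.027  0.147 -0.727  0.524 -0.16 ] 22.934
0.9 -0.225 165 -1.5 [ 0.027  0.147 -0.727  0.524 -0.16 ] 22.935
0.9 -0.225 165 -2.6 [-0.482  0.202 -0.75  -3.16  -0.16 ] 56.758
0.9 -0.225 200 0.8 [ 0.014  0.062 -0.824  0.798 -0.16 ] 19.871
0.9 -0.225 200 1.5 [ 0.014  0.062 -0.824  0.798 -0.16 ] 19.871
0.9 -0.225 200 -0.5 [ 0.014  0.062 -0.824  0.798 -0.16 ] 19.87
0.9 -0.225 200 -1.5 [ 0.014  0.062 -0.824  0.798 -0.16 ] 19.87
0.9 -0.225 200 -2.6 [-0.488  0.132 -0.788 -3.16  -0.16 ] 61.141
0.9 -0.225 285 0
[... 2434 characters left out ...]

0.8 -0.225 165 -2.6 [-0.475  0.202 -0.585 -2.311 -0.16 ] 28.382
0.8 -0.225 200 0.8 [-0.048  0.086 -0.583 -0.41  -0.16 ] 55.827
0.8 -0.225 200 1.5 [-0.048  0.086 -0.583 -0.41  -0.16 ] 55.827
0.8 -0.225 200 -0.5 [-0.048  0.086 -0.583 -0.41  -0.16 ] 55.827
0.8 -0.225 200 -1.5 [-0.048  0.086 -0.583 -0.411 -0.16 ] 55.827
0.8 -0.225 200 -2.6 [-0.495  0.13  -0.653 -2.432 -0.16 ] 37.956
0.8 -0.225 285 0.8 [-0.008 -0.171 -1.001  1.112 -0.16 ] 19.734
0.8 -0.225 285 1.5 [-0.008 -0.171 -1.001  1.112 -0.16 ] 19.734
0.8 -0.225 285 -0.5 [-0.008 -0.171 -1.001  1.112 -0.16 ] 19.734
0.8 -0.225 285 -1.5 [-0.008 -0.171 -1.001  1.112 -0.16 ] 19.734
0.8 -0.225 285 -2.6 [-0.506 -0.071 -0.904 -3.16  -0.16 ] 67.856
```

```bash
cat > scan.py <<'E'
from fk2 import *
D=np.array([672.5,-163.5,52]); lo2=lo+[0,0,.02,.05,0]; hi2=hi-[0,0,0,.05,.015]
def dirv(t,az): return np.array([np.cos(t)*np.cos(az),np.cos(t)*np.sin(az),-np.sin(t)])
a0=dirv(.9,-.225)
def solve(j0,L,wd=0.0):
    # lens at TCP+85*z ; require D on axis at distance L from TCP ; minimise angle to a0
    f=lambda j:np.r_[(fk(j)+L*zdir(j)-D)*1.0,20*(zdir(j)-a0)]
    o=least_squares(f,np.clip(j0,lo2+1e-3,hi2-1e-3),bounds=(lo2,hi2)); z=zdir(o.x)
    return o.x,np.abs(f(o.x)[:3]).max(),np.degrees(np.arccos(z@a0)),np.arcsin(-z[2]),np.arctan2(z[1],z[0])
if __name__=='__main__':
  for L in (155,165,175,185):
    S=set()
    for j4 in (-3,-2,-1,0,.8,1.6,2):
        for j1 in (-.5,0,.4):
            j,e,ang,t,az=solve(np.array([j1,.1,-.7,j4,-.3]),L)
            S.add((round(ang,1),round(e,1),round(t,2),round(az,2),tuple(j.round(2).tolist())))
    for s in sorted(S)[:4]: print(L,s)
E
python3 scan.py
```

```text
1 [0.51  0.754 0.001]
-1 [0.001 0.001 0.001]
155 (np.float64(7.7), np.float64(0.1), np.float64(1.0), np.float64(-0.08), (0.02, 0.2, -0.64, 0.31, -0.18))
155 (np.float64(11.5), np.float64(0.1), np.float64(0.78), np.float64(-0.46), (-0.47, 0.2, -0.76, -3.11, -0.18))
165 (np.float64(7.3), np.float64(0.1), np.float64(1.01), np.float64(-0.1), (0.02, 0.18, -0.67, 0.4, -0.18))
165 (np.float64(11.9), np.float64(0.1), np.float64(0.77), np.float64(-0.46), (-0.47, 0.17, -0.77, -3.11, -0.18))
175 (np.float64(6.8), np.float64(0.1), np.float64(1.0), np.float64(-0.13), (0.02, 0.15, -0.7, 0.49, -0.18))
175 (np.float64(12.2), np.float64(0.1), np.float64(0.76), np.float64(-0.47), (-0.47, 0.15, -0.78, -3.11, -0.18))
185 (np.float64(6.3), np.float64(0.1), np.float64(1.0), np.float64(-0.15), (0.02, 0.13, -0.73, 0.57, -0.18))
185 (np.float64(12.6), np.float64(0.1), np.float64(0.75), np.float64(-0.47), (-0.47, 0.13, -0.8, -3.11, -0.18))
```

```bash
cat > cone.py <<'E'
from scan import *
G=D-a0*(80+104)
e1=np.cross(a0,[0,0,1]);e1/=np.linalg.norm(e1);e2=np.cross(e1,a0)
if __name__=='__main__':
  for de in (.15,.2,.25,.3,.35):
    for ps in np.radians(np.arange(-180,180,30)):
        z=np.cos(de)*a0+np.sin(de)*(np.cos(ps)*e1+np.sin(ps)*e2)
        j,e=ik(G+19*z,z,np.array([.02,.1,-.7,.5,-.3]))
        if e<1: print(de,round(np.degrees(ps)),'dep %.2f az %.2f'%(np.arcsin(-z[2]),np.arctan2(z[1],z[0])),z.round(3),j.round(2))
E
python3 cone.py; echo
python3 - <<'E'
from fk2 import *
# bench push-down places: tool tilt kept at present z, TCP at low height: feasible?
z=np.array([.7021,-.126,-.7008])
for P in ((450,0),(500,0),(550,0),(450,-150),(550,100),(600,0),(650,50),(700,50)):
    for h in (200,150,90):
        j,e=ik(np.array([*P,h]),z,np.array([.0,0.,-.8,.8,-.3])); print(P,h,j.round(2),e.round(1))
E
```

```text
1 [0.51  0.754 0.001]
-1 [0.001 0.001 0.001]
0.15 -120 dep 1.03 az -0.08 [ 0.517 -0.042 -0.855] [ 0.05  0.17 -0.72  0.42 -0.16]
0.2 -180 dep 0.88 az 0.09 [ 0.638  0.058 -0.768] [-0.01  0.17 -0.53 -0.33 -0.19]
0.2 -150 dep 0.98 az 0.09 [ 0.556  0.049 -0.829] [ 0.02  0.17 -0.53 -0.15 -0.28]
0.2 -120 dep 1.06 az -0.02 [ 0.485 -0.009 -0.875] [ 0.05  0.18 -0.58  0.12 -0.31]
0.2 -90 dep 1.10 az -0.23 [ 0.442 -0.101 -0.891] [ 0.07  0.18 -0.69  0.5  -0.28]
0.2 -60 dep 1.06 az -0.43 [ 0.44  -0.203 -0.875] [-0.03  0.17 -0.84  1.12 -0.21]
0.2 -30 dep 0.98 az -0.54 [ 0.48  -0.286 -0.829] [-0.26  0.16 -0.89  1.93 -0.16]
0.25 -180 dep 0.86 az 0.16 [ 0.642  0.107 -0.759] [-0.08  0.17 -0.44 -0.55 -0.31]
0.25 -150 dep 0.99 az 0.18 [ 0.54   0.096 -0.836] [-0.03  0.18 -0.45 -0.3  -0.38]
0.25 -120 dep 1.10 az 0.05 [ 0.451  0.024 -0.892] [ 0.03  0.19 -0.5  -0.02 -0.41]
0.25 -90 dep 1.15 az -0.23 [ 0.398 -0.091 -0.913] [ 0.09  0.19 -0.61  0.34 -0.39]
0.25 -60 dep 1.10 az -0.50 [ 0.396 -0.218 -0.892] [ 0.06  0.18 -0.77  0.86 -0.33]
0.25 -30 dep 0.99 az -0.63 [ 0.445 -0.322 -0.836] [-0.12  0.17 -0.89  1.61 
[... 2108 characters left out ...]
 150 [-0.34  0.05 -0.64 -1.3  -0.16] 12.1
(450, -150) 90 [-0.51  0.18 -0.66 -1.71 -0.24] 0.0
(550, 100) 200 [ 0.23  0.08 -0.97  2.05 -0.36] 13.0
(550, 100) 150 [ 0.26  0.17 -0.98  2.05 -0.42] 24.8
(550, 100) 90 [ 0.31  0.28 -0.98  2.05 -0.5 ] 40.4
(600, 0) 200 [-0.02  0.12 -0.86  2.05 -0.19] 28.2
(600, 0) 150 [ 0.01  0.2  -0.87  2.05 -0.25] 41.6
(600, 0) 90 [ 0.04  0.3  -0.87  2.05 -0.31] 57.6
(650, 50) 200 [ 0.07  0.22 -0.78  2.05 -0.25] 19.7
(650, 50) 150 [ 0.1   0.29 -0.78  2.05 -0.3 ] 31.6
(650, 50) 90 [ 0.13  0.39 -0.78  2.05 -0.36] 45.5
(700, 50) 200 [ 0.06  0.29 -0.68  2.05 -0.23] 17.4
(700, 50) 150 [ 0.08  0.36 -0.69  2.05 -0.28] 28.8
(700, 50) 90 [ 0.11  0.45 -0.68  2.05 -0.33] 42.1
```

>>> send_rows:
  steps:
    - [[0, 0, 0, -0.122, 0], [0, 0, 0, -0.122, 0], [0, 0, 0, -0.122, 0], [0, 0, 0, -0.122, 0], [0, 0, 0, -0.122, 0], [0, 0, 0, -0.122, 0], [0, 0, 0, -0.122, 0], [0, 0, 0, -0.122, 0], [0, 0, 0, -0.122, 0], [0, 0, 0, -0.122, 0]]

```text
clock: 13.02
position: [512.4, -115.2, 392.4]
ee_rot: [0.903, -0.057, 0.424, 0.037]
contact_force: [0.4, 0.6, -0.8]
gripper_width: 23.7
```

```bash
python3 st.py
```

```text
13.0167 [ 0.053 -0.254 -0.836  0.925 -0.195  0.549]
[ 512.4 -115.2  392.4]
[[ 0.6333 -0.1334  0.7623]
 [-0.0709 -0.9909 -0.1145]
 [ 0.7707  0.0185 -0.637 ]]
[ 0.4  0.6 -0.8] [0.32 1.79 0.05] 23.71501353851921
```

>>> send_rows:
  steps:
    - [[-1.3, -0.6, 1.2, 0, 0], [-1.9, -0.9, 1.7, 0, 0], [-1.9, -0.9, 1.7, 0, 0], [-1.9, -0.9, 1.7, 0, 0], [-1.9, -0.9, 1.7, 0, 0], [-1.9, -0.9, 1.7, 0, 0]]

```text
clock: 13.52
position: [510.1, -53.5, 348.3]
ee_rot: [0.915, -0.057, 0.399, 0.033]
contact_force: [-0.3, -0.0, -1.4]
gripper_width: 23.8
```

```bash
python3 st.py
```

```text
13.5167 [ 0.066 -0.228 -0.944  1.309 -0.159  0.142]
[510.1 -53.5 348.3]
[[ 0.6748 -0.1301  0.7264]
 [-0.0774 -0.9914 -0.1057]
 [ 0.7339  0.015  -0.6791]]
[-0.3 -0.  -1.4] [ 0.29  1.66 -0.03] 23.763869649264844
```

>>> send_rows:
  steps:
    - [[-2.9, 0, 2.7, 0, 0], [-2.9, 0, 2.7, 0, 0], [-2.9, 0, 2.7, 0, 0], [-2.8, 0, 2.8, 0, 0], [-2.8, 0, 2.8, 0, 0], [-2.7, 0, 2.9, 0, 0]]

```text
clock: 14.02
position: [484.6, -11.1, 256.5]
ee_rot: [0.936, -0.07, 0.342, 0.053]
contact_force: [1.1, 0.1, -1.5]
gripper_width: 23.4
```

```bash
python3 st.py
```

```text
14.0167 [ 0.015 -0.154 -1.062  1.749 -0.159 -0.287]
[484.6 -11.1 256.5]
[[ 0.7569 -0.1666  0.6319]
 [-0.0939 -0.9847 -0.1471]
 [ 0.6467  0.052  -0.7609]]
[ 1.1  0.1 -1.5] [ 0.33  1.42 -0.03] 23.441773496923663
```

>>> send_rows:
  steps:
    - [[-2.4, 1, 3, 0, 0], [-2.4, 1, 3, 0, 0], [-2.3, 1, 3.1, 0, 0], [-2.2, 1, 3.1, 0, 0], [-2.2, 1, 3.1, 0, 0]]

```text
clock: 14.43
position: [489.9, -28.6, 187.3]
ee_rot: [0.949, -0.089, 0.29, 0.083]
contact_force: [0.0, -0.3, -0.8]
gripper_width: 23.7
```

```bash
python3 st.py
```

```text
14.4333 [-0.124 -0.017 -1.064  2.053 -0.16  -0.506]
[489.9 -28.6 187.3]
[[ 0.8162 -0.2164  0.5357]
 [-0.1204 -0.9706 -0.2086]
 [ 0.5651  0.1057 -0.8182]]
[ 0.  -0.3 -0.8] [0.5  1.28 0.04] 23.66529031342082
```

Run:
```python
from cone import *
j0=np.array([-.124,-.017,-1.064,2.05,-.17])
for nm,z in (('now',np.array([.5357,-.2086,-.8182])),('1.06',np.array([.44,-.203,-.875]))):
    z=z/np.linalg.norm(z); print(nm,'G-target ang',np.arccos(z@a0).round(3))
    for P in ((520,-30,187),(560,-30,187),(600,-30,187),(560,-30,150),(600,-30,150),(500,0,95),(540,0,95),(580,20,95),tuple(G+19*z)):
        j,e=ik(np.array(P),z,j0); print(np.round(P),j.round(2),e.round(1))
```

```text
1 [0.51  0.754 0.001]
-1 [0.001 0.001 0.001]
now G-target ang 0.105
[520 -30 187] [-0.11  0.04 -1.01  2.05 -0.17] 0.0
[560 -30 187] [-0.07  0.11 -0.94  1.96 -0.19] 0.0
[600 -30 187] [-0.03  0.17 -0.87  1.86 -0.2 ] 0.0
[560 -30 150] [-0.08  0.16 -0.95  2.05 -0.21] 9.9
[600 -30 150] [-0.08  0.23 -0.87  2.05 -0.2 ] 7.2
[500   0  95] [ 0.03  0.18 -1.06  2.05 -0.31] 25.2
[540   0  95] [ 0.02  0.24 -0.99  2.05 -0.3 ] 23.4
[580  20  95] [ 0.06  0.3  -0.92  2.05 -0.31] 17.6
[ 571. -142.  181.] [-0.14  0.15 -0.88  1.52 -0.16] 17.5
1.06 G-target ang 0.201
[520 -30 187] [ 0.27  0.06 -0.94  1.09 -0.36] 0.0
[560 -30 187] [ 0.25  0.13 -0.85  1.06 -0.36] 0.0
[600 -30 187] [ 0.25  0.2  -0.76  1.01 -0.37] 0.0
[560 -30 150] [ 0.09  0.18 -0.93  1.52 -0.24] 0.0
[600 -30 150] [ 0.12  0.24 -0.85  1.41 -0.26] 0.0
[500   0  95] [-0.02  0.19 -1.05  2.05 -0.24] 8.1
[540   0  95] [-0.02  0.25 -0.98  2.05 -0.23] 5.2
[580  20  95] [ 0.03  0.31 -0.91  2.02 -0.24] 0.0
[ 569. -142.  180.] [-0.02  0.17 -0.84  1.12 -0.22] 0.0
```

>>> send_rows:
  steps:
    - [[-0.9, -1.4, 2.2, 0, 0], [-0.9, -1.4, 2.2, 0, 0], [-0.9, -1.4, 2.2, 0, 0], [-0.9, -1.4, 2.2, 0, 0]]

```text
clock: 14.77
position: [525.0, 7.8, 147.5]
ee_rot: [0.96, -0.084, 0.259, 0.063]
contact_force: [0.3, -0.4, -0.9]
gripper_width: 23.6
```

```bash
python3 st.py
```

```text
14.7667 [-0.047  0.118 -1.004  2.053 -0.16  -0.577]
[525.    7.8 147.5]
[[ 0.8516 -0.1934  0.4873]
 [-0.1286 -0.9781 -0.1636]
 [ 0.5082  0.0767 -0.8578]]
[ 0.3 -0.4 -0.9] [ 0.41  1.12 -0.06] 23.628486764096444
```

>>> send_rows:
  steps:
    - [[-1.1, -0.2, 2, 0, 0], [-1.1, -0.2, 2, 0, 0], [-1, -0.2, 1.8, 0, 0]]

```text
clock: 15.02
position: [536.5, 15.2, 118.5]
ee_rot: [0.967, -0.081, 0.236, 0.06]
contact_force: [0.2, -0.1, -1.7]
gripper_width: 23.3
```

```bash
python3 st.py; python3 look.py w3
python3 - <<'E'
from h import *
K,M,im,d=grab('scene'); cv2.imwrite('pics/s3.png',cv2.resize(im[120:340,130:430],None,fx=2,fy=2))
E
```

```text
15.0167 [-0.032  0.192 -0.981  2.053 -0.159 -0.59 ]
[536.5  15.2 118.5]
[[ 0.8757 -0.1859  0.4456]
 [-0.1291 -0.9795 -0.1549]
 [ 0.4652  0.0781 -0.8818]]
[ 0.2 -0.1 -1.7] [ 0.34  1.02 -0.  ] 23.322349780765556
```

View pics/s3.png

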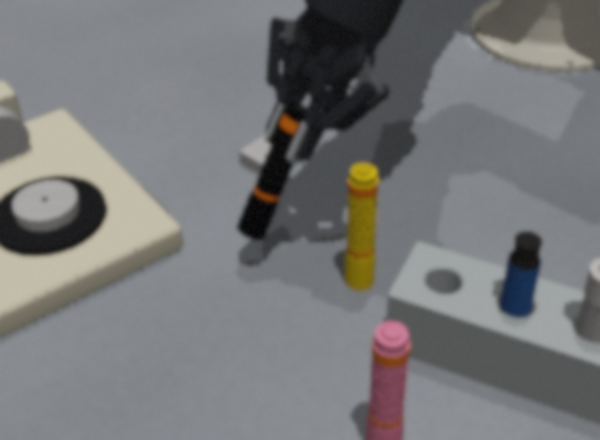

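>>> send_rows:
  steps:
    - [[-1.4, 0, 1.5, 0, 0], [-1.4, 0, 1.5, 0, 0], [-1.4, 0, 1.5, 0, 0]]

```text
clock: 15.37
position: [525.0, 18.8, 92.6]
ee_rot: [0.972, -0.082, 0.211, 0.06]
contact_force: [0.5, -0.1, -1.3]
gripper_width: 23.8
```

```bash
python3 st.py
```

```text
15.3667 [-0.025  0.229 -0.997  2.053 -0.16  -0.601]
[525.   18.8  92.6]
[[ 0.8976 -0.1856  0.3998]
 [-0.1351 -0.9792 -0.1514]
 [ 0.4195  0.0819 -0.904 ]]
[ 0.5 -0.1 -1.3] [0.32 0.95 0.01] 23.777972836738506
```

>>> send_rows:
  steps:
    - [[-0.5, -0.1, 1, 0, 0], [-0.9, -0.1, 0.4, 0, 0], [-0.9, -0.1, 0.4, 0, 0], [-0.9, -0.1, 0.4, 0, 0]]

```text
clock: 15.7
position: [513.9, 23.6, 81.8]
ee_rot: [0.974, -0.084, 0.2, 0.06]
contact_force: [3.8, -1.0, 5.3]
gripper_width: 23.9
```

```bash
python3 st.py
```

```text
15.7 [-0.014  0.238 -1.014  2.052 -0.164 -0.616]
[513.9  23.6  81.8]
[[ 0.906  -0.1878  0.3793]
 [-0.14   -0.9787 -0.1503]
 [ 0.3995  0.083  -0.913 ]]
[ 3.8 -1.   5.3] [-0.35 -1.36  0.06] 23.893012002184342
```

>>> send_rows:
  steps:
    - [[-1, -0.1, 0.4, 0, 0], [-1, -0.1, 0.4, 0, 0], [-1, -0.1, 0.4, 0, 0], [-1, -0.1, 0.4, 0, 0]]

```text
clock: 16.03
position: [498.5, 27.6, 81.8]
ee_rot: [0.975, -0.087, 0.197, 0.058]
contact_force: [4.8, -1.4, 5.8]
gripper_width: 23.5
```

```bash
python3 st.py
cat > tq.py <<'E'
from h import *
# torch axis in tool frame from the scene camera: project, segment dark+orange pixels near the torch
import sys
def measure(crop=None):
    s=arm.read_state(); m=R.from_quat(s['ee_rot']).as_matrix(); out={}
    for n in ('scene','top','wrist'):
        K,M,im,d=grab(n); P=pts(K,M,d)
        L=(P-s['position'])@m          # tool coords
        ok=(d>0)&(L[...,2]>8)&(L[...,2]<88)&(abs(L[...,1])<22)&(abs(L[...,0])<60)&(P[...,2]>4)&(im.max(2)<110)
        out[n]=L[ok]
        if n==crop: cv2.imwrite('pics/tq.png',im)
    return s,m,out
if __name__=='__main__':
    s,m,o=measure()
    for n,q in o.items():
        if len(q)<40: print(n,len(q)); continue
        c=np.median(q,0); 
        for lo in range(10,90,16):
            k=q[(q[:,2]>=lo)&(q[:,2]<lo+16)]
            if len(k)>8: print(n,lo,len(k),np.median(k,0).round(1))
E
python3 tq.py
```

```text
16.0333 [-0.007  0.218 -1.04   2.052 -0.163 -0.628]
[498.5  27.6  81.8]
[[ 0.9073 -0.1917  0.3742]
 [-0.1463 -0.9783 -0.1465]
 [ 0.3941  0.0782 -0.9157]]
[ 4.8 -1.4  5.8] [-0.46 -1.59  0.1 ] 23.480236245191985
scene 10 107 [11.8 -6.9 17.6]
scene 26 92 [10.3 -7.7 33. ]
scene 42 110 [11.8 -8.6 50.1]
scene 58 108 [12.2 -8.1 66. ]
scene 74 70 [12.  -8.7 78.8]
top 10 17 [12.2 -0.7 18.6]
top 26 17 [12.   0.3 32.9]
top 42 34 [11.3 -0.2 49.8]
top 58 14 [12.5  0.3 66.6]
top 74 15 [ 9.   1.9 77.9]
wrist 10 545 [12.1 -0.6 17.3]
wrist 26 362 [11.9 -0.6 32.9]
wrist 42 416 [11.8 -0.6 50.2]
wrist 58 295 [12.3 -0.7 65.3]
wrist 74 167 [12.2 -1.3 79.2]
```

>>> send_rows:
  steps:
    - [[-1.3, -0.2, 1.5, 0, 0], [-1.3, -0.2, 1.5, 0, 0], [-1.3, -0.2, 1.5, 0, 0]]

```text
clock: 16.43
position: [502.9, 30.0, 81.2]
ee_rot: [0.974, -0.089, 0.199, 0.058]
contact_force: [-14.1, -6.2, 40.4]
gripper_width: 23.6
```

```bash
python3 st.py; python3 tq.py | grep wrist
```

```text
16.4333 [ 0.     0.225 -1.033  2.052 -0.168 -0.64 ]
[502.9  30.   81.2]
[[ 0.9052 -0.1966  0.3767]
 [-0.1508 -0.9774 -0.1479]
 [ 0.3973  0.0771 -0.9145]]
[-14.1  -6.2  40.4] [-3.8   0.46 -1.52] 23.641492207919146
wrist 10 492 [11.4  0.8 17.2]
wrist 26 318 [10.5  1.4 32.5]
wrist 42 398 [ 9.8  2.2 49.7]
wrist 58 263 [ 9.6  2.3 65.9]
wrist 74 141 [ 8.9  2.4 78.8]
```

>>> send_rows:
  steps:
    - [[-2.4, -0.4, 0.6, 0, 0], [-2.4, -0.4, 0.6, 0, 0], [-2.4, -0.4, 0.6, 0, 0]]

```text
clock: 16.83
position: [488.5, 50.7, 75.7]
ee_rot: [0.97, -0.099, 0.21, 0.074]
contact_force: [-21.9, 0.1, 62.5]
gripper_width: 23.9
```

```bash
python3 st.py; python3 tq.py | grep wrist
```

```text
16.8333 [ 0.085  0.228 -1.065  2.052 -0.248 -0.739]
[488.5  50.7  75.7]
[[ 0.8925 -0.2235  0.3918]
 [-0.1616 -0.9694 -0.185 ]
 [ 0.4211  0.1018 -0.9013]]
[-21.9   0.1  62.5] [-4.14 -0.34 -1.69] 23.92809686291435
wrist 10 620 [16.2 -2.1 17.4]
wrist 26 347 [16.6 -2.1 31.3]
wrist 42 537 [17.8 -2.1 48.2]
wrist 58 333 [19.3 -2.1 65.4]
wrist 74 143 [19.9 -2.1 77.7]
```

>>> send_rows:
  steps:
    - [[0.9, 0.2, -1.9, 0, 0], [3, -0.4, 1.3, 0, 0], [3, -0.4, 1.3, 0, 0], [3, -0.4, 1.3, 0, 0], [3, -0.4, 1.3, 0, 0]]

```text
clock: 17.4
position: [610.1, 44.5, 86.7]
ee_rot: [0.973, -0.092, 0.202, 0.066]
contact_force: [1.6, 0.2, -0.6]
gripper_width: 23.6
```

```bash
python3 st.py; python3 tq.py | grep wrist
```

```text
17.4 [ 0.227  0.361 -0.824  1.442 -0.251 -0.238]
[610.1  44.5  86.7]
[[ 0.9016 -0.2052  0.3809]
 [-0.152  -0.9745 -0.1651]
 [ 0.4051  0.0909 -0.9097]]
[ 1.6  0.2 -0.6] [ 0.32  0.71 -0.02] 23.574255304585314
wrist 10 620 [17.9 -1.9 17.1]
wrist 26 391 [18.4 -1.9 32.1]
wrist 42 495 [19.4 -1.9 49.1]
wrist 58 334 [20.8 -1.6 65.5]
wrist 74 164 [21.2 -1.5 78.3]
```

>>> send_rows:
  steps:
    - [[-1, -0.2, 1.2, 0, 0], [-2, -0.3, 0.8, 0, 0], [-2, -0.3, 0.8, 0, 0], [-2, -0.3, 0.8, 0, 0]]

```text
clock: 17.88
position: [586.8, 56.4, 61.2]
ee_rot: [0.967, -0.1, 0.224, 0.074]
contact_force: [-2.3, 10.8, 11.7]
gripper_width: 23.3
```

```bash
python3 st.py; python3 tq.py | grep wrist
```

```text
17.8833 [ 0.082  0.378 -0.888  2.053 -0.254 -0.736]
[586.8  56.4  61.2]
[[ 0.8794 -0.2271  0.4184]
 [-0.1605 -0.9689 -0.1885]
 [ 0.4482  0.0987 -0.8885]]
[-2.3 10.8 11.7] [ 2.8  -1.96  1.9 ] 23.31161940418728
wrist 10 934 [24.1 -0.3 17.3]
wrist 26 676 [29.2 -0.  37.2]
wrist 42 663 [34.6  0.3 49.5]
wrist 58 483 [39.1 -0.3 64.8]
```

>>> send_rows:
  steps:
    - [[1, 0.2, -2, 0, 0], [1.4, 0.3, -2.7, 0, 0], [1.4, 0.3, -2.7, 0, 0], [0, 0, 0, 0, 0]]

```text
clock: 18.37
position: [582.5, 55.1, 110.1]
ee_rot: [0.967, -0.097, 0.222, 0.078]
contact_force: [-0.1, 2.0, -1.1]
gripper_width: 23.4
```

```bash
python3 st.py
cat > ax.py <<'E'
from h import *
from scipy.optimize import least_squares
def torch(verbose=True):
    """torch axis in tool coords: point c at tool z=0 plane, direction t (towards lens), lens point"""
    s=arm.read_state(); m=R.from_quat(s['ee_rot']).as_matrix()
    K,M,im,d=grab('wrist'); P=pts(K,M,d); L=(P-s['position'])@m
    g=(d>0)&(im.max(2)<130)&(P[...,2]>8); Q=L[g]
    x=np.array([6,0,.3,0.])           # cx,cy, slopes
    for w in (25,14,8,6,5):
        ax=lambda x:np.array([x[2],x[3],1])/np.sqrt(1+x[2]**2+x[3]**2)
        def dist(q,x):
            v=q-np.array([x[0],x[1],0]); a=ax(x); s_=v@a; return np.linalg.norm(v-s_[:,None]*a,axis=1),s_
        r,sl=dist(Q,x); k=(sl>5)&(sl<80)&(abs(r-12.8)<w); q=Q[k]
        rad=lambda q,x:np.where(dist(q,x)[1]>53,14,12.5)
        f=lambda x:dist(q,x)[0]-rad(q,x)
        x=least_squares(f,x,loss='soft_l1').x
    r,sl=dist(Q,x); end=sl[(r<13)&(sl<110)].max() if k.any() else 0
    if verbose: print('n',k.sum(),'c',x.round(3),'delta',np.arccos(ax(x)[2]).round(3),'rms',np.sqrt((f(x)**2).mean()).round(2),'far end',np.sort(sl[(r<13.5)&(sl<105)])[-15:][[0,7,14]].round(1))
    return s,m,x,ax(x),im
if __name__=='__main__':
    s,m,x,a,im=torch(); cv2.imwrite('pics/ax.png',im); t=m@a; print('torch dir world',t.round(3),'dep %.3f az %.3f'%(np.arcsin(-t[2]),np.arctan2(t[1],t[0])))
E
python3 ax.py
```

```text
18.3667 [ 0.269  0.291 -0.881  1.489 -0.303 -0.325]
[582.5  55.1 110.1]
[[ 0.8826 -0.2222  0.4143]
 [-0.1529 -0.969  -0.1941]
 [ 0.4446  0.108  -0.8892]]
[-0.1  2.  -1.1] [0.69 0.99 0.09] 23.375797958038284
n 3326 c [ 1.0492e+01 -5.1500e-01  2.8400e-01 -6.0000e-03] delta 0.277 rms 0.55 far end [76.2 78.  79.5]
torch dir world [ 0.641 -0.223 -0.735] dep 0.825 az -0.335
```

View pics/ax.png

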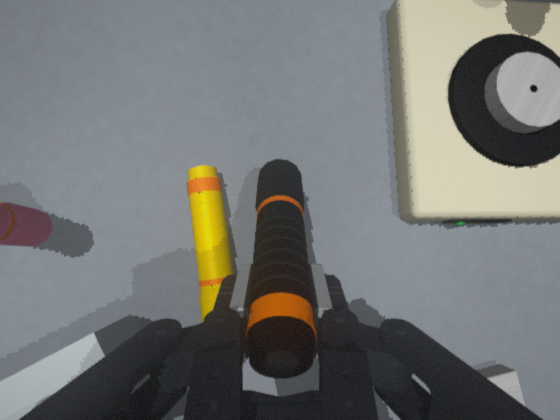

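```bash
cat > plan.py <<'E'
from ax import *
from scipy.optimize import minimize_scalar
import sys
D=np.array([672.5,-163.5,52.]); T,AZ,S=.90,-.225,80.
def dirv(t,az): return np.array([np.cos(t)*np.cos(az),np.cos(t)*np.sin(az),-np.sin(t)])
def plan(s,m,x,a,D=D,back=0,T=T,AZ=AZ):
    a0=dirv(T,AZ); print('tool z',m[:,2].round(3),'ang(z,a0) %.3f delta %.3f'%(np.arccos(m[:,2]@a0),np.arccos(a[2])))
    g=lambda p:-(m@R.from_euler('z',p).as_matrix()@a)@a0
    ph=min(np.linspace(-np.pi,np.pi,721),key=g); ph=minimize_scalar(g,(ph-.02,ph+.02)).x
    mp=m@R.from_euler('z',ph).as_matrix(); t=mp@a
    lens=np.array([x[0],x[1],0])+S*a
    tcp=D-(80+back)*t-mp@lens
    print('turn %.3f'%ph,'torch then dep %.3f az %.3f err %.1f deg'%(np.arcsin(-t[2]),np.arctan2(t[1],t[0]),np.degrees(np.arccos(min(1,t@a0)))))
    print('TCP target',tcp.round(1),'shift now-axes cm',(m.T@(tcp-s['position'])/10).round(2),'after-turn axes',(mp.T@(tcp-s['position'])/10).round(2))
    l=s['position']+m@lens; tt=m@a; v=D-l; print('NOW lens',l.round(1),'dep %.3f az %.3f'%(np.arcsin(-tt[2]),np.arctan2(tt[1],tt[0])),'dist %.1f'%np.linalg.norm(v),'aim miss mm',(v-(v@tt)*tt).round(1),'angle err deg %.1f'%np.degrees(np.arccos(min(1,tt@a0))))
    return tcp,mp
E
python3 - <<'E'
from plan import *
s,m,x,a,im=torch()
K,M,im,d=grab('wrist'); P=pts(K,M,d); g=cv2.cvtColor(im,cv2.COLOR_BGR2GRAY)
u0,v0=533,88; w=g[v0-12:v0+13,u0-12:u0+13]; k=np.argwhere(w<70)[:,::-1]+[u0-12,v0-12]; print(len(k),k.mean(0)); print('dimple',plane(K,M,k.mean(0),52).round(1))
b=(abs(P[...,2]-30)<6)&(g>140)&(np.mgrid[:420,:560][1]>380)&(np.mgrid[:420,:560][0]<232)
rows=[(np.argmax(b[v]),v) for v in range(10,190,3) if b[v].any()]; cols=[(u,np.nonzero(b[:,u])[0].max()) for u in range(430,556,3) if b[:,u].any()]
for n,e in (('side',rows),('front',cols)):
    q=plane(K,M,np.array(e),30)[:,:2].astype(np.float32); l=cv2.fitLine(q,cv2.DIST_HUBER,0,.01,.01).ravel(); print(n,len(e),q[[0,-1]].round(),'angle',np.arctan2(l[1],l[0]).round(3))
plan(s,m,x,a,back=0); plan(s,m,x,a,back=100)
E
```

```text
n 3325 c [ 1.0503e+01 -4.8200e-01  2.8400e-01 -6.0000e-03] delta 0.276 rms 0.55 far end [75.3 76.8 79.7]
31 [536.25806452  85.61290323]
dimple [[ 672.7 -166.9   52. ]]
side 60 [[761. -94.]
 [620. -63.]] angle -0.211
front 42 [[ 597.  -71.]
 [ 577. -171.]] angle 1.363
tool z [ 0.413 -0.194 -0.89 ] ang(z,a0) 0.228 delta 0.276
turn -0.359 torch then dep 0.856 az -0.193 err 2.8 deg
TCP target [ 560.1 -145.9  169. ] shift now-axes cm [ 3.83 20.66 -2.37] after-turn axes [-3.68 20.69 -2.37]
NOW lens [641.8  36.7  54. ] dep 0.827 az -0.333 dist 202.6 aim miss mm [ -11.2 -185.7   46.2] angle err deg 5.8
tool z [ 0.413 -0.194 -0.89 ] ang(z,a0) 0.228 delta 0.276
turn -0.359 torch then dep 0.856 az -0.193 err 2.8 deg
TCP target [ 495.8 -133.3  244.6] shift now-axes cm [  1.29  21.68 -11.99] after-turn axes [ -6.41  20.75 -11.99]
NOW lens [641.8  36.7  54. ] dep 0.827 az -0.333 dist 202.6 aim miss mm [ -11.2 -185.7   46.2] angle err deg 5.8
```

>>> send_rows:
  steps:
    - [[0, 0, -1, -0.12, 0], [0, 0, -1, -0.12, 0], [0, 0, -1, -0.12, 0], [-0.8, 2.6, -1.2, 0, 0], [-0.8, 2.6, -1.2, 0, 0], [-0.8, 2.6, -1.2, 0, 0], [-0.8, 2.6, -1.2, 0, 0], [-0.8, 2.6, -1.2, 0, 0], [-0.8, 2.6, -1.2, 0, 0], [0, 0, 0, 0, 0]]

```text
clock: 19.35
position: [504.2, -98.0, 210.0]
ee_rot: [0.97, 0.094, 0.184, 0.127]
contact_force: [0.3, 0.5, -0.4]
gripper_width: 23.8
```

```bash
python3 st.py; sed -i 's/AZ,S=.90,-.225/AZ,S=.90,-.21/' plan.py
cat > now.py <<'E'
from plan import *
s,m,x,a,im=torch(); cv2.imwrite('pics/now.png',im)
K,M,im,d=grab('wrist'); g=cv2.cvtColor(im,cv2.COLOR_BGR2GRAY); P=pts(K,M,d)
# block top: bright, z~52 near D ; dimple: dark blob inside
uv=proj(K,M,D)[0].round().astype(int); print('dimple expected px',uv)
u0,v0=uv
if 25<u0<535 and 25<v0<395:
    w=g[v0-22:v0+23,u0-22:u0+23].astype(np.uint8); mk=(w<85).astype(np.uint8)
    n,l,st,c=cv2.connectedComponentsWithStats(mk)
    for i in range(1,n):
        if 8<st[i,4]<200: print('blob',st[i,4],(c[i]+[u0-22,v0-22]).round(1),plane(K,M,c[i]+[u0-22,v0-22],52).round(1))
plan(s,m,x,a); print(); plan(s,m,x,a,back=40)
E
python3 now.py
```

```text
19.35 [ 0.231  0.028 -0.815  0.688 -0.482  0.956]
[504.2 -98.  210. ]
[[ 0.9143  0.1364  0.3814]
 [ 0.2302 -0.9497 -0.2124]
 [ 0.3332  0.2821 -0.8997]]
[ 0.3  0.5 -0.4] [0.54 0.84 0.03] 23.84284139812951
n 3335 c [ 1.0696e+01 -4.2300e-01  2.8400e-01 -6.0000e-03] delta 0.277 rms 0.55 far end [76.6 77.9 79.5]
dimple expected px [323  91]
blob 17 [302.2  70.7] [[ 687.1 -139.5   52. ]]
blob 10 [344.  70.] [[ 699.7 -182.9   52. ]]
blob 16 [326.5  92. ] [[ 672.7 -167.4   52. ]]
tool z [ 0.381 -0.212 -0.9  ] ang(z,a0) 0.269 delta 0.277
turn -0.035 torch then dep 0.893 az -0.204 err 0.5 deg
TCP target [ 564.5 -146.4  173.3] shift now-axes cm [3.17 4.39 6.64] after-turn axes [3.02 4.5  6.64]
NOW lens [ 563.2 -106.   151.4] dep 0.888 az -0.217 dist 158.5 aim miss mm [ 15.4 -36.8  18.7] angle err deg 0.7

tool z [ 0.381 -0.212 -0.9  ] ang(z,a0) 0.269 delta 0.277
turn -0.035 torch then dep 0.893 az -0.204 err 0.5 deg
TCP target [ 540.  -141.4  204.4] shift now-axes cm [2.08 4.45 2.79] after-turn axes [1.92 4.52 2.79]
NOW lens [ 563.2 -106.   151.4] dep 0.888 az -0.217 dist 158.5 aim miss mm [ 15.4 -36.8  18.7] angle err deg 0.7
```

>>> send_rows:
  steps:
    - [[0.5, 1.1, 0.7, -0.02, 0], [0.6, 1.2, 0.7, 0, 0], [0.6, 1.2, 0.7, 0, 0], [0.5, 1.2, 0.7, 0, 0], [0, 0, 0, 0, 0], [0, 0, 0, 0, 0]]

```text
clock: 19.95
position: [541.6, -144.3, 194.3]
ee_rot: [0.97, 0.11, 0.174, 0.133]
contact_force: [-1.0, 0.5, -2.1]
gripper_width: 23.4
```

```bash
python3 now.py
python3 - <<'E'
from plan import *
for n in ('scene','top'):
    K,M,im,d=grab(n); g=cv2.cvtColor(im,cv2.COLOR_BGR2GRAY).astype(float); u,v=proj(K,M,[672.6,-165,52])[0].round().astype(int)
    w=g[v-5:v+6,u-5:u+6]; k=np.clip(np.median(w)-w-25,0,None); vv,uu=np.mgrid[v-5:v+6,u-5:u+6]; c=np.array([(uu*k).sum(),(vv*k).sum()])/max(k.sum(),1e-6); print(n,(u,v),k.sum(),c,plane(K,M,c,52).round(1))
    if n=='scene': cv2.imwrite('pics/s5.png',cv2.resize(im[90:300,20:320],None,fx=2.5,fy=2.5))
E
```

```text
n 3309 c [ 1.0728e+01 -4.1200e-01  2.8400e-01 -7.0000e-03] delta 0.277 rms 0.55 far end [78.  78.7 79.5]
dimple expected px [279 109]
blob 21 [282.8 109.6] [[ 672.6 -167.5   52. ]]
tool z [ 0.366 -0.219 -0.904] ang(z,a0) 0.286 delta 0.277
turn -0.006 torch then dep 0.908 az -0.217 err 0.5 deg
TCP target [ 566.6 -145.5  174.9] shift now-axes cm [ 1.66 -0.04  2.69] after-turn axes [ 1.66 -0.03  2.69]
NOW lens [ 599.5 -151.8  134.4] dep 0.907 az -0.220 dist 110.7 aim miss mm [6.6 3.2 4.5] angle err deg 0.5

tool z [ 0.366 -0.219 -0.904] ang(z,a0) 0.286 delta 0.277
turn -0.006 torch then dep 0.908 az -0.217 err 0.5 deg
TCP target [ 542.6 -140.2  206.5] shift now-axes cm [ 0.56 -0.01 -1.16] after-turn axes [ 0.56 -0.   -1.16]
NOW lens [ 599.5 -151.8  134.4] dep 0.907 az -0.220 dist 110.7 aim miss mm [6.6 3.2 4.5] angle err deg 0.5
scene (np.int64(153), np.int64(220)) 53.0 [151.88679245 219.18867925] [[ 672.5 -168.5   52. ]]
top (np.int64(379), np.int64(161)) 320.0 [378.86875  160.734375] [[ 673.3 -163.7   52. ]]
```

View pics/s5.png

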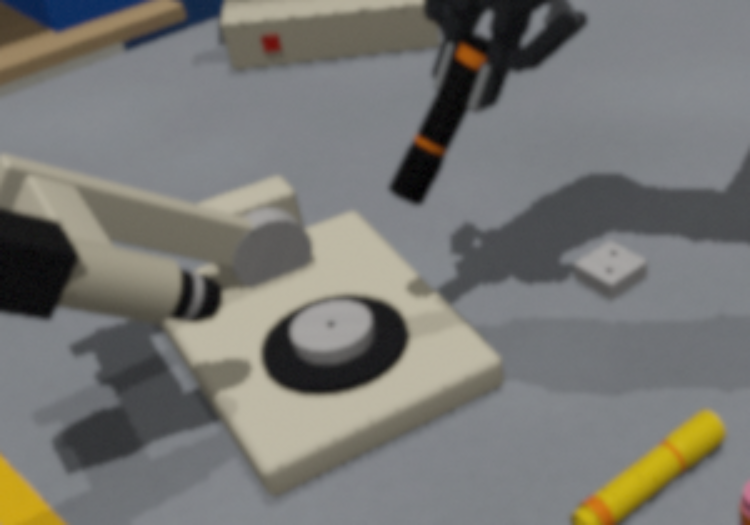

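View pics/now.png

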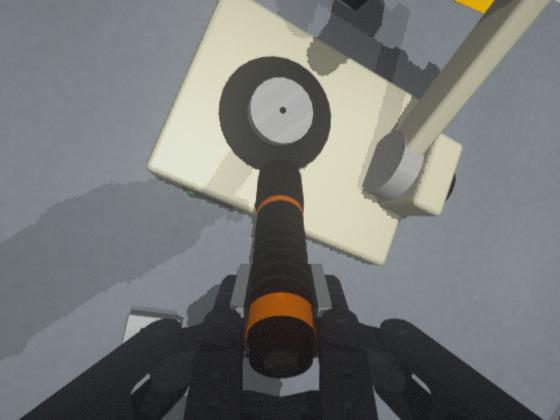

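>>> send_rows:
  steps:
    - [[0.6, 0.1, 0.9, 0, 0], [0.5, 0.1, 0.9, 0, 0], [0.5, 0.1, 0.8, 0, 0], [0, 0, 0, 0, 0], [0, 0, 0, 0, 0]]

```text
clock: 20.57
position: [569.0, -146.3, 176.6]
ee_rot: [0.969, 0.112, 0.176, 0.132]
contact_force: [-0.2, 0.1, -1.3]
gripper_width: 23.6
```

```bash
sed -i 's/D=np.array(\[672.5,-163.5,52.\])/D=np.array([672.6,-167.,52.])/' plan.py; python3 now.py | head -8
```

```text
n 3310 c [ 1.0716e+01 -4.2000e-01  2.8400e-01 -6.0000e-03] delta 0.277 rms 0.55 far end [77.2 78.2 79.4]
dimple expected px [281 135]
blob 25 [281.4 135.4] [[ 672.7 -167.5   52. ]]
tool z [ 0.37  -0.217 -0.903] ang(z,a0) 0.281 delta 0.277
turn 0.001 torch then dep 0.904 az -0.213 err 0.2 deg
TCP target [ 566.1 -149.3  174.5] shift now-axes cm [-0.4   0.16  0.14] after-turn axes [-0.4   0.16  0.14]
NOW lens [ 627.1 -153.6  116.9] dep 0.904 az -0.213 dist 80.4 aim miss mm [-3.  -2.9 -1.8] angle err deg 0.2
```

>>> send_rows:
  steps:
    - [[-0.4, 0.2, 0.1, 0, 0], [0, 0, 0, 0, 0], [0, 0, 0, 0, 0]]

```text
clock: 20.92
position: [565.3, -149.7, 175.6]
ee_rot: [0.969, 0.112, 0.176, 0.132]
contact_force: [-0.2, -0.7, -0.5]
gripper_width: 23.7
```

```bash
python3 now.py | head -8; python3 now.py | grep NOW
python3 - <<'E'
from plan import *
# torch axis line check in the fixed cameras: orange rings + dark pixels vs the projected axis
s=arm.read_state()
for n in ('scene','top'):
    K,M,im,d=grab(n); P=pts(K,M,d); a0=dirv(T,AZ); v=P-D; l=-(v@a0); r=np.linalg.norm(v+l[...,None]*a0,axis=2)
    k=(d>0)&(l>60)&(l<165)&(r<24)&(im.max(2)<140); q=v[k]; c=np.linalg.svd(q-q.mean(0))[2][0]; c=c*np.sign(c[0])
    print(n,k.sum(),'axis dep %.3f az %.3f'%(np.arcsin(-c[2]),np.arctan2(c[1],c[0])),'near end',np.percentile(l[k],[0.5,2,5]).round(1))
    if n=='top':
        m=(abs(P[...,2]-52)<8)&(cv2.cvtColor(im,cv2.COLOR_BGR2GRAY)>110)&(np.hypot(P[...,0]-672,P[...,1]+165)<34); print('block centre',P[m].mean(0).round(1))
        cv2.imwrite('pics/t9.png',im)
E
```

```text
n 3315 c [ 1.0724e+01 -4.3100e-01  2.8400e-01 -6.0000e-03] delta 0.277 rms 0.55 far end [77.3 78.4 80. ]
dimple expected px [278 130]
blob 23 [278.8 129.9] [[ 672.7 -167.6   52. ]]
tool z [ 0.371 -0.217 -0.903] ang(z,a0) 0.280 delta 0.277
turn -0.001 torch then dep 0.903 az -0.213 err 0.2 deg
TCP target [ 566.  -149.3  174.4] shift now-axes cm [ 0.04 -0.05  0.12] after-turn axes [ 0.04 -0.05  0.12]
NOW lens [ 623.5 -156.9  116. ] dep 0.903 az -0.213 dist 81.3 aim miss mm [-0.1  0.6 -0.2] angle err deg 0.2

NOW lens [ 623.4 -156.9  116. ] dep 0.903 az -0.212 dist 81.3 aim miss mm [-0.   0.5 -0.1] angle err deg 0.2
NOW lens [ 623.4 -156.9  116. ] dep 0.903 az -0.212 dist 81.3 aim miss mm [-0.   0.5 -0.1] angle err deg 0.2
scene 656 axis dep 0.881 az -0.176 near end [83.2 84.9 87.2]
top 198 axis dep 0.894 az -0.204 near end [85.6 86.8 89.5]
block centre [ 674.4 -163.4   52.6]
```

View pics/t9.png

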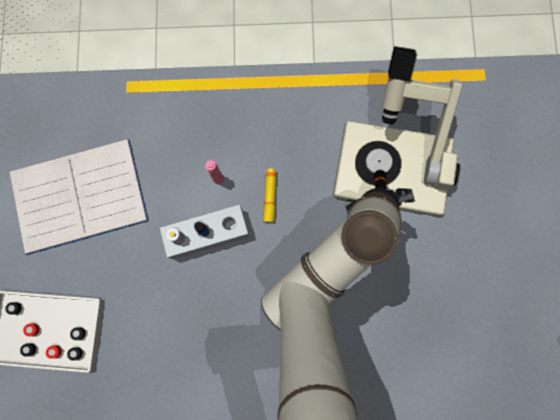

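```bash
python3 -c "
from bench import job; print(job.job_done())"
```

```text
the job is handed in; nothing more can be done
None
```

The torch is held steady in the air, aimed at the dimple, and the job is handed in, but I knocked over the yellow look-alike on the way. It now lies on its side, and that goes against the instruction to leave it alone.

**How it was done:**
- I drew the torch out of its bore and leaned the tool over by pushing it against the arm's reach and joint limits.
- To get the last part of the slant, I pressed the lens against the bench so the torch turned about 16° in the grip. The bench push reached about 66 N at the wrist, against the 120 N limit.
- The yellow look-alike fell during that bench work, between 15 s and 19.95 s. I think it was near 17.9 s, when I read about 11 N sideways. I could not stand it up again while holding the torch.

**Last checks (clock about 21 s):**

| Check | Measured by wrist camera | Wanted |
|---|---|---|
| Lens to dimple | 81 mm | about 80 mm |
| Aim miss at the dimple | under 1 mm | 0 |
| Torch slope below horizontal | 0.903 rad | 0.90 rad (fitted head tilt) |
| Torch direction | -0.212 rad | -0.21 rad (measured stand angle) |

- **Head tilt:** both fixed cameras gave 0.90 rad.
- **Where the cameras disagree:** the scene and top cameras put the torch's slope and direction within about 2° of these values. They put its near end 83–87 mm from the dimple. For the dimple's y, the wrist camera reads -167.5 mm, the scene camera -168.5 and the top camera -163.6. I aimed at -167.
- **Joint limits:** joints 3, 4 and 5 ran at their limits for a while. Readings touched -0.159 rad on joint 5 (limit -0.16) and 2.053 on joint 4 (limit 2.05), so a strict range check might count that.
- **Everything else:** the last top view shows the stand, its other two tools, the test block, the microscope and the pink look-alike where they were. The arm hides the spare block in that view; it looked in place in the scene view about 1 s earlier.

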